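# Press the mould block into the datum corner and hold it

## Task

Swing the yellow hasp well clear of the aluminium mould block (a good quarter turn, off its catch), then lift the block out of its black cradle by the rib. Set it flat on the steel datum plate and press it snugly into the blue corner, long side flush against the long fence and short side flush against the short fence, firmly on both at once. Finish while still holding it pressed there - do not let go - and leave the hasp open and the other things on the table where they are.

Things in the scene. Friction and masses are not known exactly. Their poses are not given: they have to be found in the camera images.
- block: machined aluminium mould block, loose, about 0.3 to 0.5 kg: a flat base 80 (its x) by 60 (its y) by 20 mm high, and centred on that a grip rib 46 (x) by 26 (y) by 32 mm high, 52 mm tall in all. Origin at the centre of the underside, z up. It may be used either way round (half a turn makes no difference). Best gripped across the rib's 26 mm.
- cradle: black transit cradle, fixed to the table, 150 (x) by 96 (y) mm; origin at the centre of its underside, z up. Its floor is 8 mm above the table; a low kerb, top 20 mm above the table, surrounds the block with 3 mm play, the block's x along the cradle's x. An aluminium post 63 mm high, 16 by 22 mm, stands at each end, 62 mm from the middle: at +x it carries the hasp's pivot, at -x the red catch, a C-shaped bracket 78 mm high, open to the cradle's -y side.
- hasp (a joint): angle of the yellow hasp, a flat bar 22 mm wide and 6 mm thick that swings level about a vertical pivot and lies 4 mm above the block's rib, so that the block cannot be lifted. 0: along the cradle's x, under the catch; grows as the bar swings out to the cradle's -y side (counter-clockwise from above); stop at 1.9 rad. Friction only (about 0.06 N m): it stays where it is left. At about 1.2 rad or more it is well clear.
- hasp_knob (a point): point to grip on the hasp's upright red knob (a pin of 16 mm diameter, its shaft 38 mm high from 70 to 108 mm above the table); this point is on its axis, 14 mm below its top and 95 mm from the pivot
- hasp_pivot (a point): the hasp's vertical pivot axis, 64 mm above the table, at the underside of the bar
- corner: datum corner, fixed to the table: dark steel plate 170 (x) by 150 (y) by 8 mm with two blue fences; origin at the centre of its underside, z up. The two fences meet at its (+x, +y) corner. Plate and fences have a slippery release coating (friction about 0.2).
- fence_long: blue fence along the corner plate's x, 135 mm long, 14 mm thick, top 16 mm above the plate; its working face looks to the plate's -y and lies at plate y = +50 mm. Origin on the fence's bottom, mid-thickness
- fence_short: blue fence along the corner plate's y, 110 mm long, 14 mm thick, top 16 mm above the plate; its working face looks to the plate's -x and lies at plate x = +60 mm. Origin on the fence's bottom, mid-thickness
- corner_in (a point): inner corner where the two working faces meet, on the plate's top (8 mm above the table), at plate x +60, y +50 mm. Seated, the block's middle lies 40 mm from it along plate -x and 30 mm along plate -y, the block's x parallel to the plate's x
- tape_roll: bystander: roll of purple tape lying flat, 72 mm across, 24 mm high; origin at the centre of its underside
- squeegee: bystander: red squeegee lying flat, 75 by 50 mm, 12 mm high; origin at the centre of its underside
- release_bottle: bystander: white bottle, 60 mm across, 160 mm high; origin at the centre of its underside
- mix_cup: bystander: paper mixing cup, 72 mm across, 80 mm high; origin at the centre of its underside
- coupon: bystander: black carbon panel with a white sheet, 110 by 150 by 6 mm; origin at the centre of its underside
- roller: bystander: black laminating roller (130 mm long, 32 mm thick) on a wire with a purple handle, lying down, about 220 mm over all; origin under the middle of the roller
- brush: bystander: brush lying down, 200 mm long, 42 mm wide, 20 mm high; origin under its middle, handle to its -x
Things that resemble listed ones, but are neither listed nor needed, are in the scene too. What is shaped like the block but brown is not meant. What is shaped like the corner but brown is not meant.

How it is judged:
On the way, in this order (a step that is already met when the one before it is completed fails the run):
1. the hasp is swung off the catch and well clear of the block (value of joint hasp above 1.1 rad), for 0.2 s.
2. the block is lifted out of the cradle in the gripper (height (world z) of block above 0.03 m and contact force between block and the fingers above 1 N and contact force between block and cradle below 0.1 N), for 0.2 s.
At the end, for the whole second after the job is handed in: The block lies flat on the datum plate (within 3 mm and 0.05 rad), its long side along the long fence (within 0.04 rad), within 3 mm of the fully seated place, still, pressing on each of the two fences with more than 2 N while the gripper's fingers hold it; the hasp stays open beyond 1.1 rad (x of block in the frame of corner between 0.017 and 0.023 m and y of block in the frame of corner between 0.017 and 0.023 m and z of block in the frame of corner below 0.011 m and angle between block's own z axis and vertical below 0.05 rad and angle between the x axis of block and the x axis of corner, either way round below 0.04 rad and contact force between block and fence_long above 2 N and contact force between block and fence_short above 2 N and contact force between block and the fingers above 1 N and linear speed of block below 0.01 m/s and value of joint hasp above 1.1 rad); the arm keeps its last pose, push and grip.
It fails at once if a bystander is shoved more than 20 mm (distance of any of tape_roll, squeegee, release_bottle, mix_cup, coupon, roller, brush from where it was at the start of the episode above 0.02 m).
It also fails if it takes over 64 s, if anything falls off the work surface, if the arm or the gripper's body presses on something with over 40 N, if the wrist force passes 120 N, or if a joint passes its speed limit or range.

## Robot

A 6-joint arm with a two-finger parallel gripper is mounted at the origin on the work surface. World frame = base frame: x ahead of the robot, y to its left, z up, the work surface at z = 0. Lengths are in m, angles in rad, forces in N, time in s.
With the tool pointing down it reaches from about 0.375 to 0.9 m from the base axis. Payload 3.1 kg.
Tool frame: the origin (TCP) lies at the very end of the fingers, on their centre line; the grasp point (between the pads) lies 19 mm behind it; x points along the fingers, y is the direction in which the jaws open and shut, and the axes are right-handed (so a half turn about x gives the same grasp; the last joint's range is limited). The gripper opens to 87 mm and grips with 3 to 60 N. Pads are 19 mm wide; open, the fingers measure 117 mm over their backs; the gripper's body (75 mm by 190 mm) begins 51 mm behind the grasp point.
Start: joints at [-1.335, 0.527, 1.433, -0, 1.181, -0.178], TCP at [0.252, -0.572, 0.223] pointing down, gripper open.
Joint ranges: [-3.08, 3.08], [-0.75, 2.2], [0.22, 2.44], [-1.43, 4.57], [0, 2.65], [-2.85, 2.85]. Speed limits (rad/s): [2.79, 2.79, 3.14, 3.14, 3.14, 3.14].

## Interface

Orientations are given as a unit quaternion [x, y, z, w].
In Python, from rig import robot gives the robot as it stands.
- The arm moves only by the tool carry_out, never from a script. Its argument "commands" is a list that holds one entry, the list of rows, each a list of 5 numbers: the opening, from 0 (shut) to 1 (fully open), then the shift along the tool's x, y, z in mm, then the turn about the tool's x in degrees. In form: [[[hand, x, y, z, twist], ...]]. A call has 1 to 8 rows; each row shifts and turns the pose as measured when the row begins, along the tool's axes as they then stand; what a row does not reach is not made up. A row lasts 1/12 s, in which the tool goes at most 41.7 mm and 7.16 degrees, less where a joint would pass 70% of its speed; a pose out of reach is approached as far as the arm can. A call with a gripper value outside its range is refused whole. The fingers move at their own pace and stop on an object; "force" is the grip in N (left out, the last holds). Time passes only in rows, so rows that do not move let the fingers close. It gives the time, the measured TCP pose, the force and the opening at its end, in the units of the state.
- robot.get_obs(): the state, without advancing time (a new reading comes with each control period).
- robot.camera(name): name is "scene" or "top" or "wrist"; returns the picture (384x512x3 uint8, red, green, blue); there is no depth.
- robot.camera_model(name): a dict with "fx", "fy", "cx", "cy" (pixels), "k1" (the pictures are not rectified: a ray, as slopes to the right and down, at radius r is drawn at 1 + k1 r^2 times it, then the intrinsics apply), "R" (3x3) and "t" (3): a world point X has camera coordinates R X + t. Camera axes: x right, y down, z forward; pixel columns grow to the right and rows downward; lengths in m; the calibration is good to about 2 mm. A picture is of the moment at which its call begins: read the wrist's pose just before it. camera_model takes no time and is no camera call; for the wrist camera it gives the pose at the moment of the call.
- robot.hand_in(): hands the job in, once; it reports no verdict.
The state is a dict: "time": time; "q": joint angles; "joint_velocities": joint speeds; "joint_torque": joint torques, N m; "position": TCP position; "tool_rot": TCP orientation; "ft_force": force on the tool from outside, world axes, zero at the start; "moment": the same for the moment, N m; "grip_width": finger opening in m.
Only numpy, scipy, OpenCV 4.12 (cv2) and the standard library are available. Lean on these libraries where they do the work, as an engineer would, in place of code of your own. Each camera call takes 0.05 s, during which the arm holds its last target. There are 200 camera calls.

## Working session

There is one attempt and no reset: what is moved stays moved. The work goes in short steps, Python scripts to look and compute and a tool call to move; the robot and the scene stay as the last step left them, time stands still between calls to the robot, and variables do not carry over. Pictures are saved under pics/ and viewed, on a budget of 10 in all, crops included, one or two more only if the job needs it, and the job is handed in when it is done.

Besides the shell and the picture viewer there is one more tool, called after ">>>" as name(argument=value, ...), one argument or row to a line, values as JSON. carry_out: Moves the arm, as the interface text tells. Its arguments: {"type":"object","properties":{"commands":{"type":"array"},"force":{"type":"number"}},"required":["commands"]}

```bash
ls; mkdir -p pics
python3 - <<'E'
from rig import robot
import cv2,numpy as np
o=robot.get_obs(); print({k:np.round(v,3).tolist() for k,v in o.items()})
for n in("scene","top","wrist"):
    m=robot.camera_model(n); print(n,{k:np.round(v,3).tolist() for k,v in m.items()})
    im=robot.camera(n)[:,:,::-1]; cv2.imwrite(f"pics/{n}0.png",im)
E
```

```text
pics
{'time': 0.0, 'q': [-1.335, 0.528, 1.434, -0.0, 1.181, -0.178], 'joint_velocities': [0.0, 0.001, -0.001, -0.0, -0.0, -0.0], 'joint_torque': [0.001, -44.003, -17.659, 0.063, 0.058, -0.0], 'position': [0.252, -0.571, 0.222], 'tool_rot': [-0.692, -0.146, 0.692, -0.145], 'ft_force': [-0.532, -0.266, 0.12], 'moment': [-0.009, 0.038, -0.003], 'grip_width': 0.087}
scene {'fx': 409.473, 'fy': 409.473, 'cx': 255.85, 'cy': 186.897, 'k1': -0.009, 'R': [[0.482, 0.876, 0.004], [0.537, -0.291, -0.792], [-0.692, 0.384, -0.611]], 't': [-0.298, -0.208, 1.449]}
top {'fx': 496.083, 'fy': 496.083, 'cx': 247.475, 'cy': 179.596, 'k1': 0.058, 'R': [[0.028, -0.999, 0.017], [-0.989, -0.03, -0.144], [0.144, -0.013, -0.989]], 't': [0.039, 0.549, 1.424]}
wrist {'fx': 326.541, 'fy': 326.541, 'cx': 259.677, 'cy': 199.026, 'k1': -0.028, 'R': [[0.403, -0.915, -0.002], [-0.878, -0.387, 0.281], [-0.258, -0.112, -0.96]], 't': [-0.624, -0.034, 0.392]}
```

View pics/top0.png

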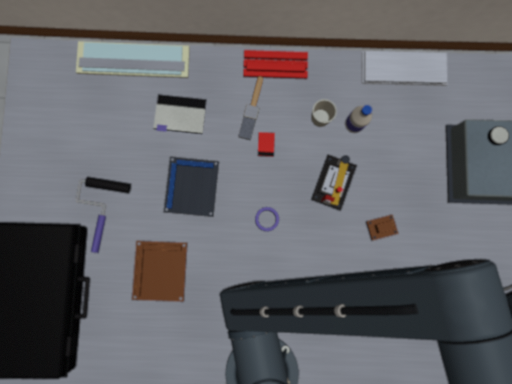

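View pics/scene0.png

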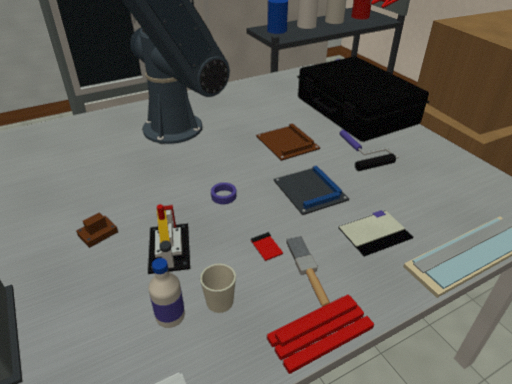

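The top view shows the cradle with the hasp at (334,181) and the steel/blue corner at (191,187). The lookalikes are brown: a block at (382,227) and a corner at (160,270). The black and blue ones fit the description, and an enlarged crop will confirm it.

```bash
cat > h.py <<'E'
import cv2,numpy as np
from scipy.spatial.transform import Rotation as Rt
def ray(m,uv):
    uv=np.atleast_2d(np.asarray(uv,float)); d=np.array([m['k1'],0,0,0])
    K=np.array([[m['fx'],0,m['cx']],[0,m['fy'],m['cy']],[0,0,1]])
    p=cv2.undistortPoints(uv[:,None],K,d)[:,0]
    R=np.array(m['R']);t=np.array(m['t'])
    return -R.T@t,np.c_[p,np.ones(len(p))]@R
def onz(m,uv,z):
    o,d=ray(m,uv); return o+d*((z-o[2])/d[:,2])[:,None]
def proj(m,X):
    R=np.array(m['R']);t=np.array(m['t']);c=np.atleast_2d(X)@R.T+t
    s=c[:,:2]/c[:,2:]; s=s*(1+m['k1']*(s**2).sum(1))[:,None]
    return s*[m['fx'],m['fy']]+[m['cx'],m['cy']]
def mask(im,lo,hi): return cv2.inRange(cv2.cvtColor(im,cv2.COLOR_BGR2HSV),lo,hi)
def big(mk):
    c=max(cv2.findContours(mk,cv2.RETR_EXTERNAL,cv2.CHAIN_APPROX_NONE)[0],key=cv2.contourArea); return c[:,0]
E
python3 - <<'E'
from rig import robot
from h import *
t=cv2.imread('pics/top0.png')
a=cv2.resize(t[145:225,300:370],None,fx=7,fy=7,interpolation=2)[:560]
b=cv2.resize(t[150:225,155:230],None,fx=4,fy=4,interpolation=2)
c=np.zeros((560,800,3),np.uint8); c[:a.shape[0],:490]=a; c[:300,500:800]=b; cv2.imwrite('pics/crop1.png',c)
m=robot.camera_model('top')
print(onz(m,[[334,181]],.03),onz(m,[[191,187]],.008))
for n,lo,hi in(('blue',(100,120,50),(125,255,255)),):
    r=t.copy(); mk=mask(t,lo,hi); mk[:, :160]=0; mk[:,225:]=0
    ct=big(mk); print(n,len(ct),cv2.boundingRect(ct))
E
```

```text
[[ 0.55268836 -0.20208022  0.03      ]] [[0.52468309 0.22347714 0.008     ]]
blue 172 (166, 160, 48, 49)
```

View pics/crop1.png

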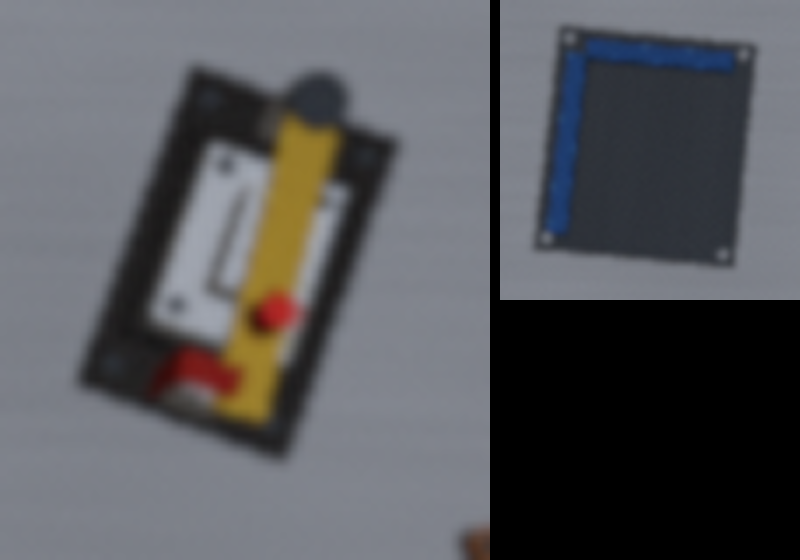

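The crop confirms it: the silver block sits in the black cradle under the yellow hasp, with the pivot at the top, the knob at about (338,190) and the catch at the bottom left. The steel plate's long blue fence is on its left side and the short one along the top, so plate +x points up the image. Both brown ones are decoys.

Run:
```python
from rig import robot
from h import *
t=cv2.imread('pics/top0.png'); m=robot.camera_model('top')
def rect(mk,z):
    P=onz(m,big(mk),z)[:,:2]; return cv2.minAreaRect((P*1000).astype(np.float32))
hsv=cv2.cvtColor(t,cv2.COLOR_BGR2HSV)
for nm,(x0,x1,y0,y1),z in(('plate',(155,230,150,225),.008),('cradle',(305,365,148,218),.008)):
    s=np.zeros(t.shape[:2],np.uint8); g=cv2.inRange(hsv,(0,0,0),(179,255,95))|cv2.inRange(hsv,(0,110,0),(179,255,255)); s[y0:y1,x0:x1]=g[y0:y1,x0:x1]
    print(nm,rect(s,z))
bl=mask(t,(100,120,50),(125,255,255)); bl[:,:160]=0;bl[:,225:]=0
print('blue',rect(bl,.024))
ye=mask(t,(18,110,80),(32,255,255)); ye[:,:310]=0;ye[:,360:]=0;ye[:150]=0;ye[215:]=0
print('yellow',rect(ye,.07))
rd=cv2.inRange(hsv,(0,150,150),(8,255,255)); rd[:,:334]=0;rd[:,345:]=0;rd[:182]=0;rd[197:]=0
c=big(rd).mean(0);print('knob',c,onz(m,[c],.105))
```

```text
plate ((527.2323608398438, 223.26161193847656), (149.3651580810547, 169.28509521484375), 86.28351593017578)
cradle ((560.9548950195312, -207.2635040283203), (96.0556640625, 166.55795288085938), 70.84011840820312)
blue ((554.27490234375, 253.53733825683594), (93.72777557373047, 185.87713623046875), 47.465450286865234)
yellow ((541.2630004882812, -209.3970489501953), (25.72254753112793, 128.80905151367188), 77.23596954345703)
knob [339.375 188.5  ] [[ 0.52069737 -0.20303101  0.105     ]]
```

```bash
cat >> h.py <<'E'
def tool(o): return np.array(o['position']),Rt.from_quat(o['tool_rot']).as_matrix()
def go(o,p,jaw_deg):
    """tool-frame shift (mm) and twist (deg) to TCP p, tool x down, tool y at jaw_deg (mod 180)"""
    P,R=tool(o); d=R.T@(np.array(p)-P)*1000
    a=np.degrees(np.arctan2(R[1,1],R[0,1])); w=(jaw_deg-a+90)%180-90
    return np.round(d,1),round(-w,2),'tilt',np.round(np.degrees(np.arccos(-R[2,0])),2),'yaw',round(a,1)
E
python3 - <<'E'
from rig import robot
from h import *
o=robot.get_obs(); P,R=tool(o); print(np.round(R,3))
m=robot.camera_model('wrist'); RR=np.array(m['R']); c=-RR.T@np.array(m['t'])
print('cam in tool mm',np.round(R.T@(c-P)*1000,1)); print('view dir in tool',np.round(R.T@RR[2],3),'img right',np.round(R.T@RR[0],3))
for p in([.53,-.21,.22],[.46,-.23,.22]): print(go(o,p,70.84))
t=robot.camera_model('top')
print('bottle',onz(t,[[355,128]],.0),'cup',onz(t,[[320,122]],0),onz(t,[[382,227]],.01),'tape',onz(t,[[267,219]],0))
E
```

```text
[[-0.     0.403 -0.915]
 [ 0.002 -0.915 -0.403]
 [-1.    -0.002 -0.   ]]
cam in tool mm [-162.6    0.4  -77.8]
view dir in tool [0.96  0.    0.281] img right [-0.  1.  0.]
(array([   2.3, -218.6, -400.3]), np.float64(42.93), 'tilt', np.float64(0.1), 'yaw', np.float64(-66.2))
(array([   2.3, -228.5, -328.2]), np.float64(42.93), 'tilt', np.float64(0.1), 'yaw', np.float64(-66.2))
bottle [[ 0.72395768 -0.27168542  0.        ]] cup [[ 0.7396819  -0.16388167  0.        ]] [[ 0.42202429 -0.34834868  0.01      ]] tape [[ 0.43596971 -0.00714499  0.        ]]
```

>>> carry_out(
  commands=[
    [[1, 0, -20.5, -32.3, 0], [1, 0, -20.5, -32.3, 0], [1, 0, -20.5, -32.3, 0], [1, 0, -20.5, -32.3, 0], [1, 0, -20.5, -32.3, 0], [1, 0, -20.5, -32.3, 0], [1, 0, -20.5, -32.3, 0], [1, 0, -20.5, -32.3, 0]],
  ],
)

```text
time: 0.82
position: [0.4238, -0.3166, 0.218]
tool_rot: [-0.692, -0.14, 0.694, -0.141]
ft_force: [-0.2, 0.2, 0.3]
grip_width: 0.087
```

>>> carry_out(
  commands=[
    [[1, 0, -20.5, -32.3, 0], [1, 0, -20.5, -32.3, 0], [1, 0, 0, 0, 7], [1, 0, 0, 0, 7], [1, 0, 0, 0, 7], [1, 0, 0, 0, 7], [1, 0, 0, 0, 7], [1, 0, 0, 0, 7]],
  ],
)

```text
time: 1.48
position: [0.4724, -0.2375, 0.2161]
tool_rot: [-0.695, 0.121, 0.699, 0.123]
ft_force: [-0.2, 0.4, 0.1]
grip_width: 0.0869
```

Run:
```python
from rig import robot
from h import *
o=robot.get_obs(); print(o['time'],o['position'],go(o,[.508,-.19,.22],70.84)); 
m=robot.camera_model('wrist'); np.save('m1.npy',m,allow_pickle=True)
im=robot.camera('wrist')[:,:,::-1]; cv2.imwrite('pics/w1.png',im)
```

```text
1.4833 [ 0.4724434  -0.23754084  0.21614911] (array([ -3.8, -56.8, -17.3]), np.float64(-0.68), 'tilt', np.float64(0.38), 'yaw', np.float64(-109.8))
```

View pics/w1.png

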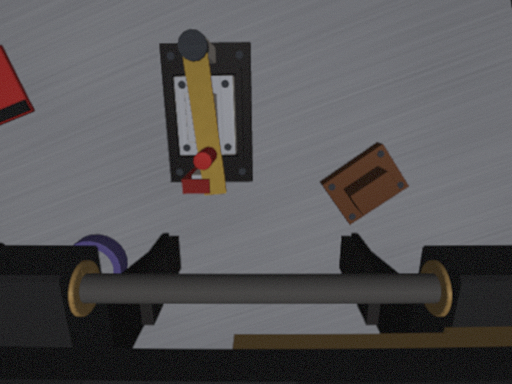

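The wrist view shows the cradle at (208,112), with the pivot cap at (193,45), the knob top at (204,159), the catch at (196,185) and the silver base at (206,115). The brown decoy is at (365,183). Next I measure the cradle and knob.

Run:
```python
from rig import robot
from h import *
m=np.load('m1.npy',allow_pickle=True).item(); t=cv2.imread('pics/w1.png'); hsv=cv2.cvtColor(t,cv2.COLOR_BGR2HSV)
s=np.zeros(t.shape[:2],np.uint8); g=cv2.inRange(hsv,(0,0,0),(179,255,58)); s[25:205,150:265]=g[25:205,150:265]
ct=big(s); print(cv2.boundingRect(ct))
# edges of black outline: right, bottom-right, left, top by line fits
def line(pts): v=cv2.fitLine(pts.astype(np.float32),cv2.DIST_HUBER,0,.01,.01).ravel(); return v
def edge(sel): 
    P=onz(m,ct[sel],zr)[:,:2]; v=line(P); return v
zr=.02
x,y=ct.T
R=edge((x>230)&(y>55)&(y<170)); L=edge((x<185)&(y>65)&(y<170)); T=edge((y<60)&(x>220)&(x<247)); 
B=edge((y>170)&(x>228)&(x<250))
for n,v in zip('RLTB',(R,L,T,B)): print(n,np.degrees(np.arctan2(v[1],v[0]))%180,v[2:])
# silver block base
sv=cv2.inRange(hsv,(0,0,105),(179,60,255)); b=np.zeros_like(sv); b[68:162,170:242]=sv[68:162,170:242]
k=cv2.morphologyEx(b,cv2.MORPH_OPEN,np.ones((3,3)))
n,l,st,c=cv2.connectedComponentsWithStats(k); print(st[1:])
pts=np.argwhere(k)[:,::-1]; print('block',cv2.minAreaRect((onz(m,pts,.028)[:,:2]*1000).astype(np.float32)))
rd=cv2.inRange(hsv,(0,150,90),(8,255,255)); q=np.zeros_like(rd); q[145:176,188:218]=rd[145:176,188:218]
e=cv2.fitEllipse(big(q)); print('knob',e,onz(m,[e[0]],.108))
ye=mask(t,(18,110,60),(32,255,255)); print('bar',cv2.minAreaRect((onz(m,big(ye),.07)[:,:2]*1000).astype(np.float32)))
print('cap',onz(m,[[193,45]],.075))
```

```text
(210, 42, 43, 140)Traceback (most recent call last):
  File "<stdin>", line 12, in <module>
  File "<stdin>", line 9, in edge
  File "h.py", line 10, in onz
    o,d=ray(m,uv); return o+d*((z-o[2])/d[:,2])[:,None]
        ~~~^^^^^^
  File "h.py", line 6, in ray
    p=cv2.undistortPoints(uv[:,None],K,d)[:,0]
      ~~~~~~~~~~~~~~~~~~~^^^^^^^^^^^^^^^^
cv2.error: OpenCV(4.12.0) /io/opencv/modules/calib3d/src/undistort.dispatch.cpp:347: error: (-215:Assertion failed) CV_IS_MAT(_src) && CV_IS_MAT(_dst) && (_src->rows == 1 || _src->cols == 1) && (_dst->rows == 1 || _dst->cols == 1) && _src->cols + _src->rows - 1 == _dst->rows + _dst->cols - 1 && (CV_MAT_TYPE(_src->type) == CV_32FC2 || CV_MAT_TYPE(_src->type) == CV_64FC2) && (CV_MAT_TYPE(_dst->type) == CV_32FC2 || CV_MAT_TYPE(_dst->type) == CV_64FC2) in function 'cvUndistortPointsInternal'
```

Run:
```python
from h import *
m=np.load('m1.npy',allow_pickle=True).item(); t=cv2.imread('pics/w1.png'); hsv=cv2.cvtColor(t,cv2.COLOR_BGR2HSV)
def rect(pts,z): return [np.round(v,1) for v in cv2.minAreaRect((onz(m,pts,z)[:,:2]*1000).astype(np.float32))]
s=np.zeros(t.shape[:2],np.uint8); g=cv2.inRange(hsv,(0,0,0),(179,255,70)); s[62:198,150:265]=g[62:198,150:265]
s=cv2.morphologyEx(s,cv2.MORPH_OPEN,np.ones((3,3))); print('cradle(lower part)',rect(np.argwhere(s)[:,::-1],.008))
sv=cv2.inRange(hsv,(0,0,105),(179,60,255)); b=np.zeros_like(sv); b[68:162,173:238]=sv[68:162,173:238]
b=cv2.morphologyEx(b,cv2.MORPH_OPEN,np.ones((3,3))); pts=np.argwhere(b)[:,::-1]; print(pts.min(0),pts.max(0)); print('block',rect(pts,.028))
q=np.zeros_like(sv); q[145:176,188:218]=cv2.inRange(hsv,(0,150,90),(8,255,255))[145:176,188:218]
e=cv2.fitEllipse(big(q)); print('knob',e,onz(m,[e[0]],.108))
ye=mask(t,(18,110,60),(32,255,255)); ye[:,265:]=0; print('bar',rect(big(ye),.07))
print('cap',onz(m,[[193,45]],.075))
```

```text
cradle(lower part) [array([ 543.4, -202.1]), array([ 95.4, 130.5]), np.float64(70.7)]
[174  76] [235 154]
block [array([ 552.3, -205.5]), array([60.5, 78.7]), np.float64(71.4)]
knob ((202.25843811035156, 160.41477966308594), (16.870332717895508, 17.58856964111328), 77.52021026611328) [[ 0.51856566 -0.20285172  0.108     ]]
bar [array([ 541.7, -208.9]), array([ 23.1, 127.3]), np.float64(76.4)]
cap [[ 0.61006316 -0.22616269  0.075     ]]
```

Block centre is (0.552,-0.2055) with the cradle at -19°. The pivot is about (0.611,-0.226) and the knob (0.5186,-0.2029). The pivot-to-knob distance comes to 95 mm, which agrees with the spec. I twist the tool 21° first, then go above the knob.

>>> carry_out(
  commands=[
    [[0.4, 0, 0, 0, 7], [0.4, 0, 0, 0, 7], [0.4, 0, 0, 0, 5], [0.4, 0, 0, 0, 0]],
  ],
)

```text
time: 1.87
position: [0.4718, -0.237, 0.2153]
tool_rot: [-0.664, 0.235, 0.669, 0.237]
ft_force: [0.4, 0.6, -0.7]
grip_width: 0.0681
```

Run:
```python
from rig import robot
from h import *
o=robot.get_obs(); P,R=tool(o); k=np.array([.5186,-.2029,.13]); pv=np.array([.611,-.226,.13])
print(go(o,k,50),o['grip_width'],o['q'])
```

```text
(array([ 85.2, -55.9, -15.7]), np.float64(1.03), 'tilt', np.float64(0.5), 'yaw', np.float64(-129.0)) 0.06809060871135475 [-6.77449574e-01  4.10321941e-01  1.67693769e+00  3.77442999e-04
  1.06309611e+00  1.57325457e+00]
```

>>> carry_out(
  commands=[
    [[0.4, 10, -18, -5, 0], [0.4, 20, -18, -5, 0], [0.4, 20, -17, -5, 0], [0.4, 15, 0, 0, 0], [0.4, 0, 0, 0, 0], [0.4, 0, 0, 0, 0]],
  ],
)

```text
time: 2.37
position: [0.5188, -0.2051, 0.1488]
tool_rot: [-0.668, 0.228, 0.671, 0.229]
ft_force: [0.2, 0.6, 0.4]
grip_width: 0.0359
```

```bash
cat > k.py <<'E'
from rig import robot
from h import *
import sys
o=robot.get_obs()
print(go(o,[.5186,-.2029,float(sys.argv[1])],50),o['time'],o['grip_width'],o['ft_force'])
m=robot.camera_model('wrist'); im=robot.camera('wrist')[:,:,::-1].copy(); cv2.imwrite('pics/k.png',im)
E
python3 k.py .082
```

```text
(array([66.8, -1.6,  1.1]), np.float64(2.36), 'tilt', np.float64(0.29), 'yaw', np.float64(-127.6)) 2.3667 0.03590622526397909 [0.2318106  0.58249235 0.43732764]
```

View pics/k.png

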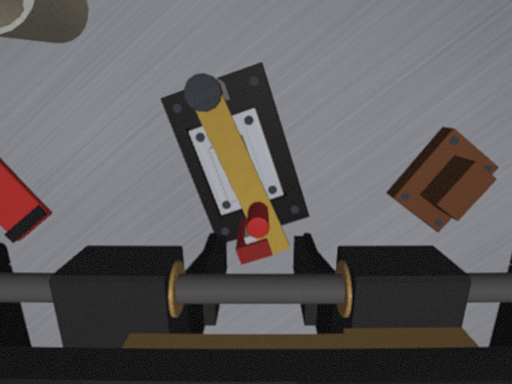

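The knob at (258,215) is centred between the fingertips at columns 218 and 300. Descend and grip gently.

>>> carry_out(
  commands=[
    [[0.4, 20, -1, 0, 0], [0.4, 20, -1, 0, 0], [0.4, 16, 0, 1, 0], [0.4, 10, 0, 0, 0], [0.1, 0, 0, 0, 0], [0.1, 0, 0, 0, 0], [0.1, 0, 0, 0, 0], [0.1, 0, 0, 0, 0]],
  ],
  force=6,
)

```text
time: 3.08
position: [0.5228, -0.2086, 0.0895]
tool_rot: [0.674, -0.228, -0.666, -0.226]
ft_force: [1.0, 0.4, -0.6]
grip_width: 0.0158
```

Run:
```python
from rig import robot
from h import *
o=robot.get_obs(); P,R=tool(o); r=R.T@(P-[.611,-.226,P[2]])*1000
print(r,np.hypot(r[1],r[2])); y,z=r[1:]; c,s=np.cos(np.radians(7)),np.sin(np.radians(7))
print('7deg ccw row: dy',y*c+z*s-y,'dz',z*c-y*s-z,o['grip_width'],o['ft_force'])
```

```text
[-0.92276595 39.77577019 80.65692273] 89.93136871295144
7deg ccw row: dy 9.533123654972279 dz -5.448651467505243 0.015820277240438566 [ 0.99571567  0.40300921 -0.64006244]
```

>>> carry_out(
  commands=[
    [[0.1, 1, 9.6, -5.5, -7], [0.1, 1, 9.6, -5.5, -7], [0.1, 0, 9.6, -5.5, -7], [0.1, 0, 9.6, -5.5, -7], [0.1, 0, 9.6, -5.5, -7], [0.1, 0, 9.6, -5.5, -7]],
  ],
)

```text
time: 3.58
position: [0.5334, -0.2699, 0.0898]
tool_rot: [0.709, 0.035, -0.703, 0.036]
ft_force: [1.2, 1.9, -5.1]
grip_width: 0.0156
```

```bash
cat > p.py <<'E'
from rig import robot
from h import *
o=robot.get_obs(); P,R=tool(o); d=P-[.611,-.226,P[2]]; r=R.T@d*1000
a=np.degrees(np.arctan2(d[1],d[0]))%360-160.8
print('hasp deg',a,'radius',np.hypot(*d[:2]),'r',r); y,z=r[1:]; c,s=np.cos(np.radians(7)),np.sin(np.radians(7))
print('dy',y*c+z*s-y,'dz',z*c-y*s-z,o['grip_width'],o['ft_force'],P[2],go(o,P,0))
E
python3 p.py
```

```text
hasp deg 48.68167973746762 radius 0.08913696125239197 r [-0.6517457  35.91473356 81.57882692]
dy 9.674255095010636 dz -4.984981202854868 0.015623061634941437 [ 1.21877118  1.89113123 -5.13534043] 0.0898206469089311 (array([0., 0., 0.]), np.float64(-84.28), 'tilt', np.float64(0.5), 'yaw', np.float64(-84.3))
```

>>> carry_out(
  commands=[
    [[0.1, 0, 9.7, -5, -7], [0.1, 0, 9.7, -5, -7], [0.1, 0, 9.7, -5, -7], [0.1, 0, 9.7, -5, -7], [0.1, 0, 9.7, -5, -7], [0.1, 0, 9.7, -5, -7], [0.1, 0, 9.7, -5, -7]],
  ],
)

```text
time: 4.17
position: [0.5927, -0.3121, 0.0899]
tool_rot: [0.628, 0.333, -0.622, 0.329]
ft_force: [0.9, 0.7, -3.2]
grip_width: 0.0158
```

```bash
python3 p.py
```

```text
hasp deg 97.20639031063627 radius 0.08806884533739714 r [-0.80315888 33.21637607 81.56070632]
dy 9.692159896860709 dz -4.655999078769838 0.01582402177114362 [ 0.93756784  0.66889099 -3.22936554] 0.0898560993679892 (array([0., 0., 0.]), np.float64(-34.15), 'tilt', np.float64(0.54), 'yaw', np.float64(-34.2))
```

>>> carry_out(
  commands=[
    [[0.1, 0, 0, 0, 0], [0.1, 0, 0, 0, 0], [0.4, 0, 0, 0, 0], [0.4, 0, 0, 0, 0], [0.4, -20, 0, 0, 0], [0.5, -35, 0, 0, 0], [0.5, -35, 0, 0, 0], [0.5, -35, 0, 0, 7]],
  ],
)

```text
time: 4.83
position: [0.5861, -0.3096, 0.2119]
tool_rot: [-0.645, -0.296, 0.646, -0.281]
ft_force: [1.3, -0.7, -0.6]
grip_width: 0.0413
```

>>> carry_out(
  commands=[
    [[0.6, 0, 0, 0, 7], [0.6, 0, 0, 0, 7], [0.6, 0, 0, 0, 7], [0.6, 0, 0, 0, 7], [0.6, 0, 0, 0, 7], [0.6, 0, 0, 0, 7], [0.6, 0, 0, 0, 7], [0.6, 0, 0, 0, 7]],
  ],
)

```text
time: 5.5
position: [0.5885, -0.3137, 0.2337]
tool_rot: [0.71, -0.058, -0.7, -0.057]
ft_force: [-0.0, -0.1, 0.4]
grip_width: 0.0523
```

Run:
```python
from rig import robot
from h import *
o=robot.get_obs(); print(o['position'],o['grip_width'],go(o,[.5,-.187,.2],71))
```

```text
[ 0.58851702 -0.31371897  0.23368533] 0.05234380811369364 (array([  32.3, -110.6,  108.4]), np.float64(9.65), 'tilt', np.float64(0.79), 'yaw', np.float64(-99.3))
```

>>> carry_out(
  commands=[
    [[0.6, 8, -27, 27, 5], [0.6, 8, -27, 27, 4], [0.6, 8, -27, 27, 0], [0.6, 0, -20, 25, 0], [0.6, 0, 0, 0, 0], [0.6, 0, 0, 0, 0]],
  ],
)

```text
time: 6.0
position: [0.5085, -0.1859, 0.2105]
tool_rot: [0.704, -0.124, -0.689, -0.12]
ft_force: [0.6, 0.2, -0.3]
grip_width: 0.0523
```

```bash
cat > b.py <<'E'
from rig import robot
from h import *
o=robot.get_obs(); print(o['position'],o['grip_width'],o['time'])
m=robot.camera_model('wrist'); np.save('m2.npy',m,allow_pickle=True)
t=robot.camera('wrist')[:,:,::-1].copy(); cv2.imwrite('pics/b.png',t); hsv=cv2.cvtColor(t,cv2.COLOR_BGR2HSV)
c=proj(m,[.552,-.206,.028])[0]; print('px',c)
x,y=c.astype(int); sv=cv2.inRange(hsv,(0,0,90),(179,60,255)); w=np.zeros_like(sv); w[y-70:y+70,x-70:x+70]=255
dk=cv2.inRange(hsv,(0,0,0),(179,255,60))
n,l,st,ce=cv2.connectedComponentsWithStats(cv2.morphologyEx(sv&w,cv2.MORPH_OPEN,np.ones((3,3)))); print(st[1:])
pts=np.argwhere(l==l[y+20,x+22] if 0 else l==1+np.argmin(np.linalg.norm(ce[1:]-c,axis=1)))[:,::-1]
print('block base z.028',cv2.minAreaRect((onz(m,pts,.028)[:,:2]*1000).astype(np.float32)))
print(go(o,[.5523,-.2055,.035],71))
E
python3 b.py
```

```text
[ 0.50849035 -0.18586567  0.21054996] 0.05231265486024894 6.0
px [263.45185316 137.53697444]
[[ 193   67   52  140 3837]
 [ 253   75   80  132 3822]
 [ 233   97   60   79 4370]]
block base z.028 ((552.55322265625, -205.3020477294922), (60.52812194824219, 80.65147399902344), 70.71540832519531)
(array([176.6,   3.4, -43.9]), np.float64(-0.85), 'tilt', np.float64(1.29), 'yaw', np.float64(-109.9))
```

View pics/b.png

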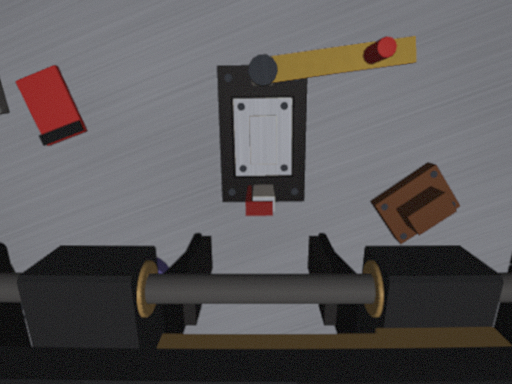

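The hasp bar now points right, to about (400,48), and is well clear. The block at (263,137) is uncovered, and its base measures 60.5 x 80.6 mm at (0.5525,-0.2053). Go over it.

>>> carry_out(
  commands=[
    [[0.6, 15, 1, -10, 0], [0.6, 25, 1, -12, 0], [0.6, 25, 1, -12, 0], [0.6, 25, 0, -9, -1], [0.6, 15, 0, 0, 0], [0.6, 0, 0, 0, 0]],
  ],
)

```text
time: 6.55
position: [0.5605, -0.2147, 0.1097]
tool_rot: [0.712, -0.123, -0.682, -0.113]
ft_force: [-0.8, 1.1, -0.1]
grip_width: 0.052
```

```bash
cat > g.py <<'E'
from rig import robot
from h import *
import sys
a=list(map(float,sys.argv[1:])); o=robot.get_obs(); P,R=tool(o)
print(go(o,a[:3],a[3]),'axis',np.round(np.degrees(R[:2,0]),2),'z',P[2],'w',o['grip_width'],'F',np.round(o['ft_force'],1),o['time'])
E
python3 g.py .5525 -.2053 .035 70.8
```

```text
(array([74.1, -6.8, 13.9]), np.float64(-0.06), 'tilt', np.float64(2.55), 'yaw', np.float64(-109.3)) axis [ 2.24 -1.22] z 0.10967166614715636 w 0.05195338649301943 F [-0.8  1.1 -0.1] 6.55
```

Tool tilt has crept up to 2.5°. A quick test at altitude will show what drives it.

>>> carry_out(
  commands=[
    [[0.6, 0, 0, 0, 0], [0.6, 0, 0, 0, 0], [0.6, 0, 0, 0, 0], [0.6, 0, 0, 0, 0]],
  ],
)

```text
time: 6.88
position: [0.5629, -0.2185, 0.1121]
tool_rot: [0.713, -0.125, -0.68, -0.113]
ft_force: [0.2, -0.1, -0.1]
grip_width: 0.0521
```

```bash
python3 g.py .5525 -.2053 .035 70.8
```

```text
(array([76.2, -9.6, 18. ]), np.float64(-0.26), 'tilt', np.float64(2.87), 'yaw', np.float64(-109.5)) axis [ 2.5  -1.41] z 0.1121171316093125 w 0.052100439310863125 F [ 0.2 -0.1 -0.1] 6.8833
```

>>> carry_out(
  commands=[
    [[0.6, -15, 0, 0, 0], [0.6, -15, 0, 0, 0], [0.6, 0, 0, 0, 0], [0.6, 0, 0, 0, 0]],
  ],
)

```text
time: 7.22
position: [0.5624, -0.2185, 0.1469]
tool_rot: [0.715, -0.126, -0.678, -0.113]
ft_force: [-0.0, 0.2, -0.2]
grip_width: 0.0525
```

```bash
python3 g.py .5525 -.2053 .035 70.8
```

```text
(array([110.8, -10.2,  19.8]), np.float64(-0.3), 'tilt', np.float64(3.2), 'yaw', np.float64(-109.5)) axis [ 2.77 -1.59] z 0.1468612188105984 w 0.0524801964497941 F [-0.   0.2 -0.2] 7.2167
```

>>> carry_out(
  commands=[
    [[0.6, 0, -3, 15, 0], [0.6, 0, -4, 0, 0], [0.6, 0, 0, 0, 0], [0.6, 0, 0, 0, 0]],
  ],
)

```text
time: 7.55
position: [0.5514, -0.207, 0.1468]
tool_rot: [0.716, -0.127, -0.677, -0.112]
ft_force: [0.5, 0.2, -0.5]
grip_width: 0.0523
```

```bash
python3 g.py .5525 -.2053 .035 70.8
```

```text
(array([111.6,  -3.1,   6.1]), np.float64(-0.32), 'tilt', np.float64(3.43), 'yaw', np.float64(-109.5)) axis [ 2.97 -1.7 ] z 0.14681292857567332 w 0.052318116477965845 F [ 0.5  0.2 -0.5] 7.55
```

Drift is about 0.08° per row, in the arm's plane, which is about the jaw axis for this grasp. The pads can pivot about that axis, so the block will lie flat when pressed down. I'll keep the row count low and go on.

>>> carry_out(
  commands=[
    [[0.6, 25, -1.5, 3, 0], [0.6, 25, -1.5, 3, 0], [0.6, 25, 0, 1, 0], [0.6, 15, 0, 0, 0]],
  ],
)

```text
time: 7.88
position: [0.5577, -0.2081, 0.0581]
tool_rot: [0.722, -0.129, -0.671, -0.11]
ft_force: [-0.7, 0.5, -0.5]
grip_width: 0.0523
```

```bash
python3 g.py .5525 -.2053 .036 70.8
```

```text
(array([21.6, -1.2,  7.5]), np.float64(-0.29), 'tilt', np.float64(4.36), 'yaw', np.float64(-109.5)) axis [ 3.77 -2.18] z 0.058088623210045626 w 0.05232950365279211 F [-0.7  0.5 -0.5] 7.8833
```

>>> carry_out(
  commands=[
    [[0.6, 11, -0.5, 5, 0], [0.6, 9, -0.5, 2, 0], [0.2, 0, 0, 0, 0], [0.2, 0, 0, 0, 0], [0.2, 0, 0, 0, 0], [0.2, 0, 0, 0, 0]],
  ],
  force=35,
)

```text
time: 8.38
position: [0.5539, -0.2061, 0.0318]
tool_rot: [0.72, -0.128, -0.672, -0.111]
ft_force: [-0.4, -0.6, 0.2]
grip_width: 0.0332
```

```bash
python3 g.py .5525 -.2053 .036 70.8
```

```text
(array([-4.3, -0.2,  1.3]), np.float64(-0.29), 'tilt', np.float64(4.14), 'yaw', np.float64(-109.5)) axis [ 3.59 -2.07] z 0.031784643366557515 w 0.03323285162781811 F [-0.4 -0.6  0.2] 8.3833
```

>>> carry_out(
  commands=[
    [[0.2, -2, 0, 0, 0], [0.2, 0, 0, 0, 0], [0.2, 0, 0, 0, 0], [0.2, 0, 0, 0, 0]],
  ],
)

```text
time: 8.72
position: [0.5547, -0.2065, 0.0358]
tool_rot: [0.721, -0.129, -0.671, -0.11]
ft_force: [0.1, 0.8, -3.7]
grip_width: 0.0256
```

```bash
python3 g.py .5525 -.2053 .036 70.8
```

```text
(array([-0.3, -0.4,  2.5]), np.float64(-0.28), 'tilt', np.float64(4.32), 'yaw', np.float64(-109.5)) axis [ 3.74 -2.16] z 0.03584116818394632 w 0.025608012413182057 F [ 0.1  0.8 -3.7] 8.7167
```

>>> carry_out(
  commands=[
    [[0.2, -8, 0, -0.6, 0], [0.2, -12, 0, -0.9, 0], [0.2, -20, 0, -1.5, 0], [0.2, -20, 0, -1.5, 0], [0.2, -20, 0, -1.5, 0], [0.2, -5, 0, 0, 0]],
  ],
)

```text
time: 9.22
position: [0.5518, -0.2035, 0.1231]
tool_rot: [0.718, -0.127, -0.675, -0.111]
ft_force: [0.6, 0.0, -2.7]
grip_width: 0.0257
```

```bash
python3 - <<'E'
from h import *
a=np.radians(-3.72); c=np.array([.5272,.2233]); R=np.array([[np.cos(a),-np.sin(a)],[np.sin(a),np.cos(a)]])
for q in([.02,.02],[.0,.0],[.06,.05]): print(q,c+R@q)
E
python3 g.py .53 .2 .12 86.3
```

```text
[0.02, 0.02] [0.54845547 0.24196025]
[0.0, 0.0] [0.5272 0.2233]
[0.06, 0.05] [0.59031761 0.26930181]
(array([ -11.3, -373.1,  154.7]), np.float64(-15.79), 'tilt', np.float64(3.77), 'yaw', np.float64(-109.5)) axis [ 3.27 -1.87] z 0.12312722018046557 w 0.02566137152124972 F [ 0.6  0.  -2.7] 9.2167
```

>>> carry_out(
  commands=[
    [[0.2, -2, -15, 9, 0], [0.2, -1, -29, 17, 0], [0.2, -1, -29, 17, 0], [0.2, -1, -29, 17, 0], [0.2, -1, -29, 17, 0], [0.2, -1, -29, 17, 0], [0.2, -1, -29, 17, 0], [0.2, -1, -29, 17, 0]],
  ],
)

```text
time: 9.88
position: [0.5018, 0.049, 0.12]
tool_rot: [0.72, -0.134, -0.672, -0.115]
ft_force: [0.3, 0.6, -4.1]
grip_width: 0.0256
```

```bash
python3 g.py .47 .2 .12 86.3
```

```text
(array([  -7.8, -130.6,   81.8]), np.float64(-16.59), 'tilt', np.float64(4.18), 'yaw', np.float64(-110.3)) axis [ 3.54 -2.21] z 0.1200357399885346 w 0.025610288193146567 F [ 0.3  0.6 -4.1] 9.8833
```

>>> carry_out(
  commands=[
    [[0.2, -2, -29, 20, -2], [0.2, -2, -29, 20, -5], [0.2, -2, -29, 18, -5], [0.2, -2, -20, 0, -3], [0.2, 0, 0, 0, 0]],
  ],
)

```text
time: 10.3
position: [0.4632, 0.182, 0.1188]
tool_rot: [0.725, -0.038, -0.688, -0.014]
ft_force: [1.5, -0.4, -3.3]
grip_width: 0.0256
```

```bash
python3 g.py .47 .2 .12 86.3
python3 - <<'E'
from rig import robot
from h import *
m=robot.camera_model('wrist'); np.save('m3.npy',m,allow_pickle=True)
t=robot.camera('wrist')[:,:,::-1].copy(); cv2.imwrite('pics/c.png',t)
print(proj(m,[[.5903,.2693,.008]]))
E
```

```text
(array([ -1.5, -18.4,  -5.5]), np.float64(-0.52), 'tilt', np.float64(3.62), 'yaw', np.float64(-94.2)) axis [ 2.96 -2.08] z 0.11881601301507624 w 0.02555201820040503 F [ 1.5 -0.4 -3.3] 10.3
[[132.84205483  56.33971031]]
```

View pics/c.png

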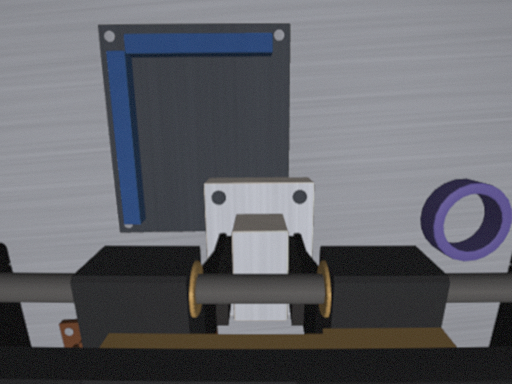

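The block sits straight in the hand. The corner is fully in view with its inner corner at about (133,54), close to the predicted (133,56). Now refine the fence lines.

Run:
```python
from rig import robot
from h import *
m=np.load('m3.npy',allow_pickle=True).item(); t=cv2.imread('pics/c.png')
b=mask(t,(100,110,30),(125,255,255))
L=np.array([[np.nonzero(b[y,100:160])[0].max()+100.5,y] for y in range(75,215)])
S=np.array([[x,np.nonzero(b[25:75,x])[0].max()+25.5] for x in range(145,262)])
out=[]
for P in(L,S):
    v=cv2.fitLine((onz(m,P,.008)[:,:2]).astype(np.float32),cv2.DIST_HUBER,0,.001,.001).ravel(); out.append(v); print(np.degrees(np.arctan2(v[1],v[0])),v)
A=np.c_[out[0][:2],-out[1][:2]]; s=np.linalg.solve(A,out[1][2:]-out[0][2:]); ci=out[0][2:]+s[0]*out[0][:2]; print('corner_in',ci)
a=np.arctan2(*(out[0][1::-1]*np.sign(out[0][0]))); R=np.array([[np.cos(a),-np.sin(a)],[np.sin(a),np.cos(a)]])
print('seated',ci+R@[-.04,-.03],'pre',ci+R@[-.05,-.038])
# block in hand: top face of base
hsv=cv2.cvtColor(t,cv2.COLOR_BGR2HSV); w=cv2.inRange(hsv,(0,0,140),(179,50,255)); w[:, :195]=0; w[:,325:]=0; w[:180]=0; w[240:]=0
E2=np.array([[np.nonzero(w[y])[0].min(),y] for y in range(190,235)]),np.array([[np.nonzero(w[y])[0].max(),y] for y in range(190,225)])
o=robot.get_obs(); P,_=tool(o); z=P[2]-.0078+.0
for e in E2:
    v=cv2.fitLine(onz(m,e,z)[:,:2].astype(np.float32),cv2.DIST_HUBER,0,.001,.001).ravel(); print('blk side',np.degrees(np.arctan2(v[1],v[0])),v[2:])
tf=onz(m,[[259,181]],z); print(tf,P)
```

```text
-3.8233345 [ 0.9977744  -0.06668027  0.53114754  0.27503222]
86.12141 [0.06764245 0.99770963 0.5877433  0.22763622]
corner_in [0.59068686 0.27105325]
seated [0.54877547 0.24378723] pre [0.53826429 0.23647184]
blk side -3.904071 [0.48571658 0.21009444]
blk side -1.6032344 [0.48478445 0.14405634]
[[0.50114674 0.17915358 0.1105242 ]] [0.4614046  0.18061827 0.1183242 ]
```

```bash
python3 g.py .532 .228 .07 86.2
```

```text
(array([ 49.8, -54.2, -64.4]), np.float64(-0.52), 'tilt', np.float64(3.48), 'yaw', np.float64(-94.3)) axis [ 2.72 -2.16] z 0.11832419960539085 w 0.02609637340614666 F [-1.4 -0.7 -3.8] 10.35
```

>>> carry_out(
  commands=[
    [[0.2, 6, -12, -14, -0.5], [0.2, 12, -14, -16, 0], [0.2, 13, -12, -15, 0], [0.2, 10, -8, -8, 0], [0.2, 0, 0, 0, 0]],
  ],
)

```text
time: 10.77
position: [0.5156, 0.2203, 0.0748]
tool_rot: [0.721, -0.038, -0.692, -0.011]
ft_force: [0.1, -0.2, -3.2]
grip_width: 0.0259
```

```bash
python3 g.py .535 .231 .036 86.2
```

```text
(array([ 39.1, -13.5, -17. ]), np.float64(-0.22), 'tilt', np.float64(3.25), 'yaw', np.float64(-94.0)) axis [ 2.28 -2.31] z 0.07483927846542872 w 0.025893394044052595 F [ 0.1 -0.2 -3.2] 10.7667
```

>>> carry_out(
  commands=[
    [[0.2, 10, -4, -5, 0], [0.2, 12, -4, -5, 0], [0.2, 10, -2, -3, 0], [0.2, 5, 0, 0, 0], [0.2, 2, 0, 0, 0]],
  ],
)

```text
time: 11.18
position: [0.5284, 0.224, 0.0346]
tool_rot: [0.719, -0.041, -0.694, -0.012]
ft_force: [-8.0, -0.4, 27.8]
grip_width: 0.0257
```

```bash
python3 g.py .5488 .2438 .036 86.2
```

```text
(array([ -1.5, -21.2, -18.9]), np.float64(-0.52), 'tilt', np.float64(3.1), 'yaw', np.float64(-94.3)) axis [ 1.92 -2.43] z 0.03464027866683615 w 0.025653866540591166 F [-8.  -0.4 27.8] 11.1833
```

>>> carry_out(
  commands=[
    [[0.2, -0.5, -4, -4, -0.5], [0.2, 0, -5, -4, 0], [0.2, 0, -4, -3, 0], [0.2, 0.5, 0, 0, 0]],
  ],
)

```text
time: 11.52
position: [0.5395, 0.2351, 0.0358]
tool_rot: [0.718, -0.039, -0.695, -0.009]
ft_force: [0.3, -0.6, -3.8]
grip_width: 0.0256
```

```bash
python3 g.py .5488 .2438 .036 86.2
```

```text
(array([-0.3, -9.3, -8.7]), np.float64(-0.14), 'tilt', np.float64(3.09), 'yaw', np.float64(-93.9)) axis [ 1.84 -2.47] z 0.03581680609602725 w 0.025615914881477016 F [ 0.3 -0.6 -3.8] 11.5167
```

>>> carry_out(
  commands=[
    [[0.2, 1.5, -3, -3, 0], [0.2, 1, -3, -3, 0], [0.2, 1, 0, 0, 0]],
  ],
)

```text
time: 11.77
position: [0.5448, 0.2395, 0.0353]
tool_rot: [0.717, -0.04, -0.696, -0.008]
ft_force: [-0.9, 0.9, 3.4]
grip_width: 0.0261
```

```bash
python3 g.py .5488 .2438 .036 86.2
```

```text
(array([-0.8, -4.6, -3.8]), np.float64(-0.08), 'tilt', np.float64(3.15), 'yaw', np.float64(-93.9)) axis [ 1.68 -2.66] z 0.035294713280719495 w 0.026119827089288682 F [-0.9  0.9  3.4] 11.7667
```

>>> carry_out(
  commands=[
    [[0.2, 1, -2, -2, 0], [0.2, 1, -2, -2, 0], [0.2, 1, -1.5, -1.5, 0]],
  ],
)

```text
time: 12.02
position: [0.5494, 0.2431, 0.0353]
tool_rot: [0.716, -0.041, -0.696, -0.006]
ft_force: [-5.1, -5.5, 11.1]
grip_width: 0.0256
```

```bash
python3 g.py .5488 .2438 .036 86.2
```

```text
(array([-0.7, -0.6,  0.6]), np.float64(-0.03), 'tilt', np.float64(3.24), 'yaw', np.float64(-93.8)) axis [ 1.52 -2.86] z 0.035309716309323474 w 0.02560575169964709 F [-5.1 -5.5 11.1] 12.0167
```

>>> carry_out(
  commands=[
    [[0.2, 0.7, -2, -2, 0], [0.2, 0.7, -2, -2, 0]],
  ],
)

```text
time: 12.18
position: [0.5496, 0.2433, 0.0358]
tool_rot: [0.713, -0.043, -0.7, -0.003]
ft_force: [-4.9, -6.9, 9.7]
grip_width: 0.0256
```

```bash
python3 g.py .5488 .2438 .036 86.2
```

```text
(array([-0.3, -0.5,  0.8]), np.float64(0.08), 'tilt', np.float64(3.45), 'yaw', np.float64(-93.7)) axis [ 0.98 -3.3 ] z 0.03575041099308916 w 0.025560107911116885 F [-4.9 -6.9  9.7] 12.1833
```

>>> carry_out(
  commands=[
    [[0.2, 0.6, -2, -2, 0], [0.2, 0.6, -2, -2, 0]],
  ],
)

```text
time: 12.35
position: [0.5498, 0.2433, 0.0362]
tool_rot: [0.71, -0.045, -0.703, 0.0]
ft_force: [-5.5, -5.1, 7.9]
grip_width: 0.0257
```

```bash
python3 g.py .5488 .2438 .036 86.2
```

```text
(array([ 0.2, -0.4,  1. ]), np.float64(0.1), 'tilt', np.float64(3.74), 'yaw', np.float64(-93.7)) axis [ 0.44 -3.71] z 0.03620274062676804 w 0.025698154274078254 F [-5.5 -5.1  7.9] 12.35
```

The block is seated on both fences, but pushing is tipping the tool towards the long fence, because each row re-measures the pose. Back off a touch and press down to re-level.

>>> carry_out(
  commands=[
    [[0.2, 2, 3, 2, 0], [0.2, 3, 0, 0, 0], [0.2, 3, 0, 0, 0]],
  ],
)

```text
time: 12.6
position: [0.5489, 0.2408, 0.0354]
tool_rot: [0.711, -0.045, -0.701, -0.001]
ft_force: [-6.5, -0.4, 21.3]
grip_width: 0.0259
```

```bash
python3 g.py .5488 .2438 .036 86.2
```

```text
(array([-0.8, -3. ,  0.3]), np.float64(0.04), 'tilt', np.float64(3.7), 'yaw', np.float64(-93.8)) axis [ 0.68 -3.63] z 0.035356811535275236 w 0.025917300889886318 F [-6.5 -0.4 21.3] 12.6
```

>>> carry_out(
  commands=[
    [[0.2, 3, 0, 0, 0], [0.2, 3, 0, 0, 0], [0.2, 3, 0, 0, 0]],
  ],
)

```text
time: 12.85
position: [0.5489, 0.2408, 0.0354]
tool_rot: [0.712, -0.045, -0.7, -0.001]
ft_force: [-5.6, -2.1, 17.7]
grip_width: 0.0258
```

```bash
python3 g.py .5488 .2438 .036 86.2
```

```text
(array([-0.8, -2.9,  0.2]), np.float64(0.05), 'tilt', np.float64(3.72), 'yaw', np.float64(-93.7)) axis [ 0.84 -3.62] z 0.035395691743446714 w 0.025820839643010938 F [-5.6 -2.1 17.7] 12.85
```

Run:
```python
from rig import robot
import cv2,numpy as np
t=robot.camera('wrist')[:,:,::-1].copy(); cv2.imwrite('pics/s_raw.png',t)
s=robot.camera('scene')[:,:,::-1].copy(); cv2.imwrite('pics/sc_raw.png',s)
a=cv2.resize(t[130:330,140:380],None,fx=3.2,fy=3,interpolation=2)[:600]
cv2.imwrite('pics/s1.png',a); print(a.shape)
```

```text
(600, 768, 3)
```

View pics/s1.png

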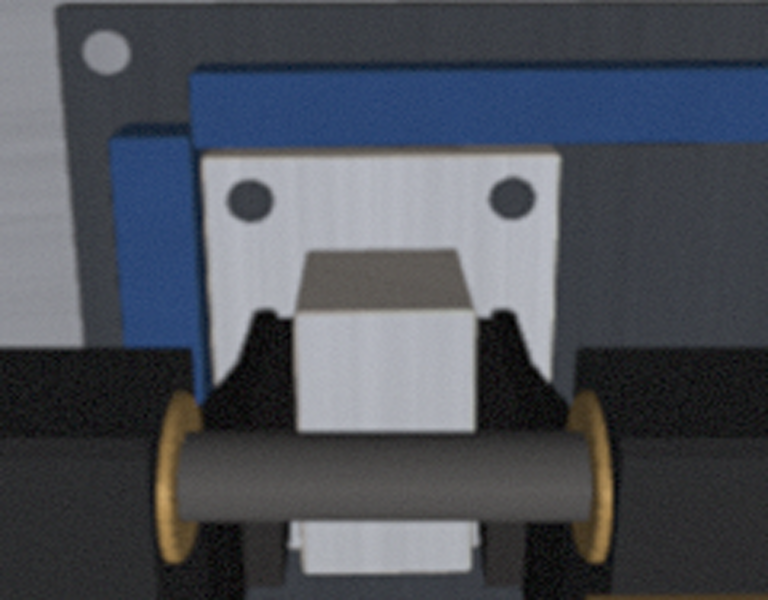

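The crop shows the block on the plate with a small gap to the long fence (left) and the short fence close (top). The four rib-top corners are at about (295,310), (475,310), (470,573) and (302,573), the rib's front foot at (307,252) and (457,250), and the base corners at (203,155) and (558,152). A PnP on these gives the block's tilt.

```bash
cat > pnp.py <<'E'
from rig import robot
from h import *
def pose(uv,X,m):
    K=np.array([[m['fx'],0,m['cx']],[0,m['fy'],m['cy']],[0,0,1]])
    p=cv2.undistortPoints(np.array(uv,float)[:,None],K,np.array([m['k1'],0,0,0]))
    X=np.array(X,float)
    ok,r,t=cv2.solvePnP(X,p,np.eye(3),None,flags=cv2.SOLVEPNP_SQPNP)
    e=cv2.projectPoints(X,r,t,np.eye(3),None)[0][:,0]-p[:,0]
    Rw=np.array(m['R']).T@cv2.Rodrigues(r)[0]; tw=np.array(m['R']).T@(t.ravel()-m['t'])
    return Rw,tw,np.abs(e*m['fx']).max()
if __name__=='__main__':
    c=np.array([[203,155],[558,152],[307,252],[457,250],[295,310],[475,310],[470,573],[302,573]],float)
    uv=c/[3.2,3]+[140,130]-.5+.17
    X=[[40,30,20],[40,-30,20],[23,13,20],[23,-13,20],[23,13,52],[23,-13,52],[-23,-13,52],[-23,13,52]]
    Rw,tw,e=pose(uv,np.array(X)/1000,robot.camera_model('wrist'))
    a=np.radians(-3.82); ci=np.array([.5907,.2711]); Rc=np.array([[np.cos(a),np.sin(a)],[-np.sin(a),np.cos(a)]])
    print('block pos',tw,'z axis tilt deg',np.degrees(Rw[:2,2]),'yaw',np.degrees(np.arctan2(Rw[1,0],Rw[0,0])),'res px',e,'rel corner_in',Rc@(tw[:2]-ci))
E
python3 pnp.py; python3 g.py .5488 .2438 .036 86.2
```

```text
block pos [0.54615881 0.23973131 0.00850693] z axis tilt deg [0.83236991 2.61527182] yaw -3.5461850753526987 res px 1.265340306836124 rel corner_in [-0.04235238 -0.03426643]
(array([-0.8, -2.9,  0.2]), np.float64(0.05), 'tilt', np.float64(3.71), 'yaw', np.float64(-93.7)) axis [ 0.84 -3.62] z 0.03541578937393444 w 0.02572391890397704 F [-6.5 -1.1 17.7] 12.95
```

Run:
```python
from rig import robot
o=robot.get_obs(); print(o['ft_force'],o['moment'],o['position'])
```

```text
[-6.47135656 -1.12632796 17.65845756] [0.12519806 0.75140083 0.03219691] [0.54886676 0.24087082 0.03541579]
```

>>> carry_out(
  commands=[
    [[0.2, 6, 0, 0, 0], [0.2, 6, 0, 0, 0], [0.2, 6, 0, 0, 0]],
  ],
)

```text
time: 13.2
position: [0.5487, 0.2391, 0.0334]
tool_rot: [0.713, -0.046, -0.7, 0.0]
ft_force: [-11.9, -0.5, 41.6]
grip_width: 0.0265
```

```bash
python3 g.py .5488 .2438 .036 86.2
python3 - <<'E'
from rig import robot
o=robot.get_obs(); print(o['ft_force'],o['moment'],o['position'])
E
```

```text
(array([-3. , -4.6,  0.2]), np.float64(0.04), 'tilt', np.float64(3.89), 'yaw', np.float64(-93.8)) axis [ 0.94 -3.78] z 0.03335345084977674 w 0.026522043515331634 F [-11.9  -0.5  41.6] 13.2
[-11.89734239  -0.49707696  41.60135505] [ 0.42232487  1.88514324 -0.03173499] [0.54871669 0.23905182 0.03335345]
```

Pressing doesn't change the tool tilt, and it's unclear whether the block itself is flat. I'll unload and open the fingers so that the block certainly lies flat, then compare.

>>> carry_out(
  commands=[
    [[0.2, -1, 0, 0, 0], [0.6, 0, 0, 0, 0], [0.6, 0, 0, 0, 0], [0.6, 0, 0, 0, 0]],
  ],
)

```text
time: 13.53
position: [0.5505, 0.24, 0.0388]
tool_rot: [0.715, -0.045, -0.697, -0.001]
ft_force: [0.2, -0.2, 0.1]
grip_width: 0.0386
```

```bash
python3 g.py .5488 .2438 .036 86.2
python3 - <<'E'
from rig import robot
import cv2,numpy as np
t=robot.camera('wrist')[:,:,::-1].copy(); cv2.imwrite('pics/s2_raw.png',t)
a=cv2.resize(t[130:330,140:380],None,fx=3.2,fy=3,interpolation=2)[:600]
cv2.imwrite('pics/s2.png',a)
E
```

```text
(array([ 2.6, -3.8,  2. ]), np.float64(0.03), 'tilt', np.float64(3.92), 'yaw', np.float64(-93.8)) axis [ 1.34 -3.68] z 0.03884933331118303 w 0.038595428632674796 F [ 0.2 -0.2  0.1] 13.5333
```

View pics/s2.png

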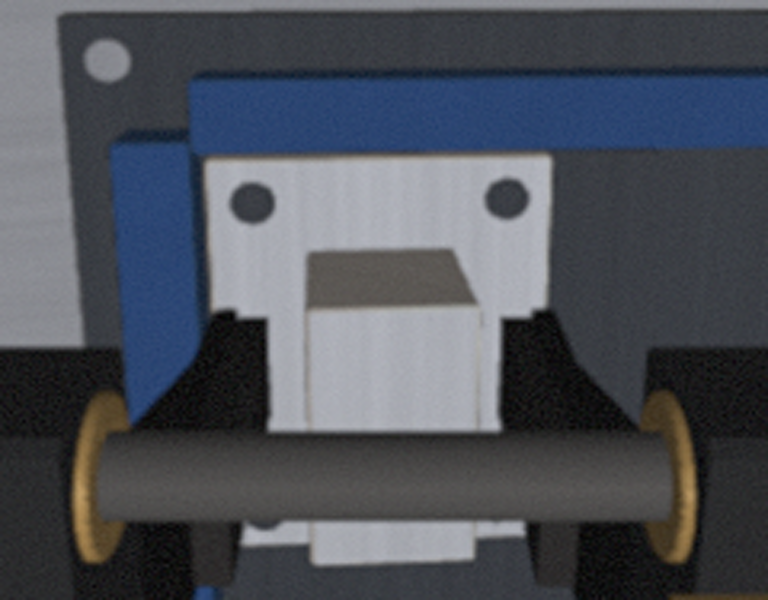

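With the fingers open the block lies flat, and the rib's apparent lean has gone, so it had been tipped about 2.6°. To true the tool I'll grip the fixed long fence itself: its flat vertical faces will align the pads. Then I regrip the block.

>>> carry_out(
  commands=[
    [[0.6, -20, 0, 0, 0], [0.6, -20, 0, 0, 0], [0.6, -12, 0, 0, 0], [0.6, 0, -12, 17, 0], [0.6, 0, -18, 25, 0], [0.6, 0, -8, 12, 0], [0.6, 0, 0, 0, 0]],
  ],
)

```text
time: 14.17
position: [0.4976, 0.2842, 0.0824]
tool_rot: [0.713, -0.048, -0.7, -0.001]
ft_force: [0.4, -1.0, -0.6]
grip_width: 0.0523
```

```bash
python3 g.py .4814 .2854 .014 86.2
```

```text
(array([67.9, -4.6, 17.7]), np.float64(-0.17), 'tilt', np.float64(3.95), 'yaw', np.float64(-94.0)) axis [ 0.96 -3.82] z 0.08239195820676293 w 0.05232588726308764 F [ 0.4 -1.  -0.6] 14.1667
```

>>> carry_out(
  commands=[
    [[0.6, 10, -2, 9, 0], [0.6, 20, -2, 9, 0], [0.6, 18, 0, 0, 0], [0.6, 10, 0, 0, 0]],
  ],
)

```text
time: 14.5
position: [0.485, 0.2865, 0.0228]
tool_rot: [0.716, -0.046, -0.697, 0.0]
ft_force: [0.3, -0.2, 0.5]
grip_width: 0.052
```

```bash
python3 g.py .4814 .2854 .014 86.2
```

```text
(array([8.8, 0.8, 3.7]), np.float64(0.06), 'tilt', np.float64(4.01), 'yaw', np.float64(-93.7)) axis [ 1.42 -3.75] z 0.022837076548452455 w 0.05197920123278583 F [ 0.3 -0.2  0.5] 14.5
```

>>> carry_out(
  commands=[
    [[0.6, 6, 0.5, 2, 0], [0.1, 3, 0, 0, 0], [0.1, 0, 0, 0, 0], [0.1, 0, 0, 0, 0], [0.1, 0, 0, 0, 0], [0.1, 0, 0, 0, 0], [0.1, 0, 0, 0, 0], [0.1, 0, 0, 0, 0]],
  ],
  force=35,
)

```text
time: 15.17
position: [0.4864, 0.2837, 0.012]
tool_rot: [0.716, -0.047, -0.697, -0.0]
ft_force: [0.5, -2.7, -7.5]
grip_width: 0.0137
```

```bash
python3 g.py .4814 .2854 .014 86.2
```

```text
(array([-2.2, -1.2,  5. ]), np.float64(-0.05), 'tilt', np.float64(4.07), 'yaw', np.float64(-93.8)) axis [ 1.45 -3.8 ] z 0.012026377904427944 w 0.013746161092242783 F [ 0.5 -2.7 -7.5] 15.1667
```

>>> carry_out(
  commands=[
    [[0.1, 0, 0, 0, 0], [0.1, 0, 0, 0, 0], [0.1, 0, 0, 0, 0], [0.1, 0, 0, 0, 0], [0.1, 0, 0, 0, 0], [0.1, 0, 0, 0, 0]],
  ],
  force=55,
)

```text
time: 15.67
position: [0.4863, 0.2837, 0.012]
tool_rot: [0.716, -0.046, -0.696, -0.001]
ft_force: [0.1, 0.2, -1.8]
grip_width: 0.0136
```

```bash
python3 g.py .4814 .2854 .014 86.2; python3 -c "
from rig import robot
print(robot.get_obs()['moment'])"
```

```text
(array([-2.3, -1.3,  5. ]), np.float64(-0.07), 'tilt', np.float64(4.04), 'yaw', np.float64(-93.9)) axis [ 1.47 -3.76] z 0.011958664762005893 w 0.013621211025467421 F [ 0.1  0.2 -1.8] 15.6667
[ 0.23697558 -0.01225189  0.03686338]
```

The grip alone doesn't turn the tool. With the tip anchored, though, a sideways command (as in the fence push earlier) leans it, so I apply that the other way.

>>> carry_out(
  commands=[
    [[0.1, 0, 2, 0, 0], [0.1, 0, 3, 0, 0], [0.1, 0, 3, 0, 0], [0.1, 0, 3, 0, 0]],
  ],
)

```text
time: 16.0
position: [0.4864, 0.2837, 0.012]
tool_rot: [0.718, -0.042, -0.694, -0.01]
ft_force: [-0.8, 10.5, 1.5]
grip_width: 0.0133
```

```bash
python3 g.py .4814 .2854 .014 86.2; python3 -c "
from rig import robot
print(robot.get_obs()['moment'])"
```

```text
(array([-2.3, -1.3,  5.1]), np.float64(-0.49), 'tilt', np.float64(3.25), 'yaw', np.float64(-94.3)) axis [ 1.87 -2.66] z 0.0119629606713841 w 0.013261110401554943 F [-0.8 10.5  1.5] 16.0
[1.89743594 0.21746171 0.22680179]
```

>>> carry_out(
  commands=[
    [[0.1, 0, 3, -1.5, 0], [0.1, 0, 3, -1.5, 0], [0.1, 0, 3, -1.5, 0], [0.1, 0, 3, -1.5, 0], [0.1, 0, 3, -1.5, 0], [0.1, 0, 3, -1.5, 0]],
  ],
)

```text
time: 16.5
position: [0.4865, 0.2838, 0.0118]
tool_rot: [0.717, -0.035, -0.696, -0.021]
ft_force: [-3.7, 13.6, -3.2]
grip_width: 0.0137
```

```bash
python3 g.py .4814 .2854 .014 86.2
```

```text
(array([-2.4, -1.2,  5.1]), np.float64(-0.73), 'tilt', np.float64(2.01), 'yaw', np.float64(-94.5)) axis [ 1.63 -1.18] z 0.011813701507025435 w 0.013722998014566865 F [-3.7 13.6 -3.2] 16.5
```

>>> carry_out(
  commands=[
    [[0.1, 0, 3, -3, -0.4], [0.1, 0, 3, -3, -0.3], [0.1, 0, 3, -3, 0], [0.1, 0, 3, -3, 0], [0.1, 0, 2, -3, 0], [0.1, 0, 0, -3, 0], [0.1, 0, 0, 0, 0]],
  ],
)

```text
time: 17.08
position: [0.4864, 0.284, 0.0118]
tool_rot: [0.709, -0.025, -0.705, -0.022]
ft_force: [3.1, -3.8, -4.3]
grip_width: 0.0133
```

```bash
python3 g.py .4814 .2854 .014 86.2
```

```text
(array([-2.3, -1. ,  5.1]), np.float64(-0.06), 'tilt', np.float64(0.4), 'yaw', np.float64(-93.9)) axis [ 0.29 -0.28] z 0.011752900561154196 w 0.01325966168445995 F [ 3.1 -3.8 -4.3] 17.0833
```

>>> carry_out(
  commands=[
    [[0.6, 0, 0, 0, 0], [0.6, 0, 0, 0, 0], [0.6, 0, 0, 0, 0], [0.6, -15, 0, 0, 0], [0.6, -25, 0, 0, 0], [0.6, -22, 0, 0, 0], [0.6, 0, 10, -15, 0], [0.6, 0, 0, 0, 0]],
  ],
  force=25,
)

```text
time: 17.75
position: [0.5033, 0.2726, 0.077]
tool_rot: [0.71, -0.026, -0.703, -0.023]
ft_force: [1.0, 0.6, 1.2]
grip_width: 0.051
```

```bash
python3 g.py .548 .240 .08 86.2
```

```text
(array([ -2.4,  29.5, -46.9]), np.float64(-0.2), 'tilt', np.float64(0.56), 'yaw', np.float64(-94.0)) axis [ 0.52 -0.22] z 0.07704554021870817 w 0.05103990385454808 F [1.  0.6 1.2] 17.75
```

>>> carry_out(
  commands=[
    [[0.6, 0, 10, -14, 0], [0.6, 0, 11, -17, 0], [0.6, 0, 5, -8, 0], [0.6, 0, 0, 0, 0]],
  ],
)

```text
time: 18.08
position: [0.5412, 0.2434, 0.0785]
tool_rot: [0.71, -0.026, -0.703, -0.025]
ft_force: [1.0, -0.4, -0.4]
grip_width: 0.0523
```

```bash
python3 g.py .548 .240 .036 86.2;  python3 - <<'E'
from rig import robot
from h import *
m=robot.camera_model('wrist'); np.save('m4.npy',m,allow_pickle=True)
t=robot.camera('wrist')[:,:,::-1].copy(); cv2.imwrite('pics/r.png',t)
a=cv2.resize(t[130:330,140:380],None,fx=3.2,fy=3,interpolation=2); cv2.imwrite('pics/r1.png',a)
E
```

```text
(array([42.5,  2.8, -6.5]), np.float64(-0.31), 'tilt', np.float64(0.59), 'yaw', np.float64(-94.1)) axis [ 0.57 -0.13] z 0.07845780787820636 w 0.052296737436303045 F [ 1.  -0.4 -0.4] 18.0833
```

View pics/r1.png

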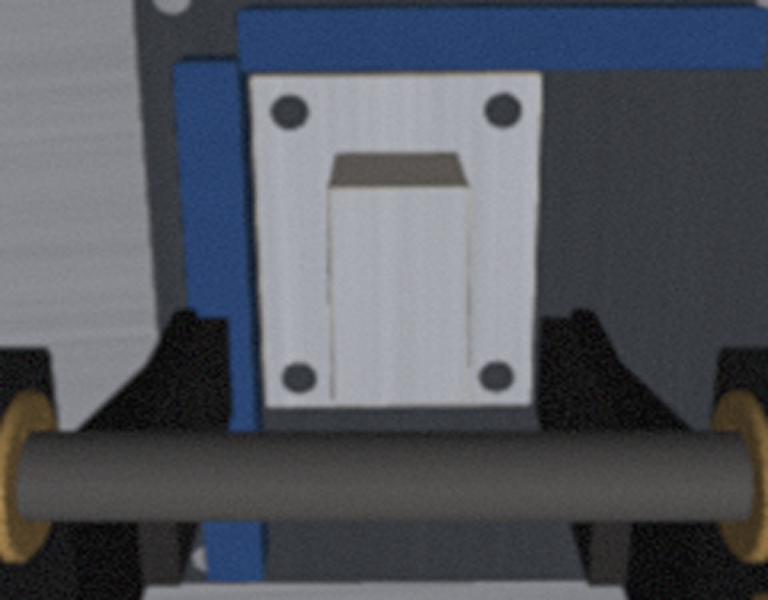

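The block lies flat and clear in the corner, with base-top corners at (250,73), (542,72), (534,405) and (266,407). There's a few mm of gap to the long fence and almost none to the short one.

```bash
python3 - <<'E'
from h import *
m=np.load('m4.npy',allow_pickle=True).item()
uv=np.array([[250,73],[542,72],[534,405],[266,407]])/[3.2,3]+[140,130]-.35
P=onz(m,uv,.028)[:,:2]; print(P.mean(0),cv2.minAreaRect((P*1000).astype(np.float32)))
E
python3 g.py .5465 .2405 .036 86.2
```

```text
[0.54755456 0.23963104] ((547.606201171875, 239.4467010498047), (60.54293441772461, 80.59784698486328), 86.44999694824219)
(array([42.3,  2.7, -6.1]), np.float64(-0.3), 'tilt', np.float64(0.52), 'yaw', np.float64(-94.1)) axis [ 0.5  -0.14] z 0.07827072983147207 w 0.051915802326814864 F [-0.1 -0.2  0.2] 18.1333
```

>>> carry_out(
  commands=[
    [[0.6, 12, 2, -4, -0.3], [0.6, 16, 1.5, -3, 0], [0.6, 9, 0, 0, 0], [0.6, 0, 0, 0, 0]],
  ],
)

```text
time: 18.47
position: [0.5442, 0.2409, 0.0379]
tool_rot: [0.709, -0.024, -0.705, -0.022]
ft_force: [-0.7, -0.1, -0.3]
grip_width: 0.0519
```

```bash
python3 g.py .5475 .2396 .036 86.2
```

```text
(array([ 1.9,  1. , -3.3]), np.float64(0.1), 'tilt', np.float64(0.32), 'yaw', np.float64(-93.7)) axis [ 0.29 -0.12] z 0.037910398913383825 w 0.05189088747626135 F [-0.7 -0.1 -0.3] 18.4667
```

>>> carry_out(
  commands=[
    [[0.2, 2, 1, -3, 0], [0.2, 0.5, 0, 0, 0], [0.2, 0.5, 0, 0, 0], [0.2, 0, 0, 0, 0], [0.2, 0, 0, 0, 0], [0.2, 0, 0, 0, 0]],
  ],
  force=30,
)

```text
time: 18.97
position: [0.5446, 0.2408, 0.0335]
tool_rot: [0.707, -0.023, -0.706, -0.021]
ft_force: [-0.4, 0.6, -2.9]
grip_width: 0.0256
```

```bash
python3 g.py .5488 .2438 .036 86.2
```

```text
(array([-2.5, -3.3, -4. ]), np.float64(0.24), 'tilt', np.float64(0.17), 'yaw', np.float64(-93.6)) axis [ 0.05 -0.17] z 0.03345756473014154 w 0.025592850162144406 F [-0.4  0.6 -2.9] 18.9667
```

>>> carry_out(
  commands=[
    [[0.2, 1.5, -2, -1, 0], [0.2, 2, -2, -1, 0]],
  ],
)

```text
time: 19.13
position: [0.5448, 0.2417, 0.0334]
tool_rot: [-0.705, 0.024, 0.708, 0.018]
ft_force: [-6.1, -9.2, 19.8]
grip_width: 0.0255
```

```bash
python3 g.py .5488 .2438 .036 86.2
```

```text
(array([-2.6, -2.3, -3.8]), np.float64(0.34), 'tilt', np.float64(0.54), 'yaw', np.float64(-93.5)) axis [-0.23 -0.48] z 0.03339951771688268 w 0.025463921845175562 F [-6.1 -9.2 19.8] 19.1333
```

>>> carry_out(
  commands=[
    [[0.2, 1, -1, -2.5, -0.2], [0.2, 1, -1.3, -2.5, 0]],
  ],
)

```text
time: 19.3
position: [0.5449, 0.2419, 0.0338]
tool_rot: [-0.702, 0.025, 0.712, 0.017]
ft_force: [-5.0, -3.9, 8.1]
grip_width: 0.0257
```

```bash
python3 g.py .5488 .2438 .036 86.2
```

```text
(array([-2.3, -2.1, -3.7]), np.float64(0.4), 'tilt', np.float64(1.05), 'yaw', np.float64(-93.4)) axis [-0.82 -0.66] z 0.03381310528628423 w 0.025714876718214628 F [-5.  -3.9  8.1] 19.3
```

>>> carry_out(
  commands=[
    [[0.2, 1.5, -2.5, -4.5, 0.4]],
  ],
)

```text
time: 19.38
position: [0.5449, 0.2422, 0.0335]
tool_rot: [-0.698, 0.029, 0.715, 0.018]
ft_force: [-11.1, -7.8, 19.0]
grip_width: 0.0259
```

```bash
python3 g.py .5488 .2438 .036 86.2
python3 - <<'E'
from rig import robot
from h import *
for i in range(4): t=robot.camera('wrist')
m=robot.camera_model('wrist'); np.save('m5.npy',m,allow_pickle=True)
cv2.imwrite('pics/f1.png',cv2.resize(t[130:330,140:380,::-1],None,fx=3.2,fy=3,interpolation=2))
E
python3 g.py .5488 .2438 .036 86.2
```

```text
(array([-2.6, -1.8, -3.7]), np.float64(0.02), 'tilt', np.float64(1.65), 'yaw', np.float64(-93.8)) axis [-1.4  -0.88] z 0.03347492591196925 w 0.025897306742379243 F [-11.1  -7.8  19. ] 19.3833
(array([-2.6, -1.8, -3.7]), np.float64(0.05), 'tilt', np.float64(1.64), 'yaw', np.float64(-93.7)) axis [-1.38 -0.88] z 0.03349053701880476 w 0.02614604474516865 F [-9.2 -5.2 13.5] 19.5833
```

View pics/f1.png

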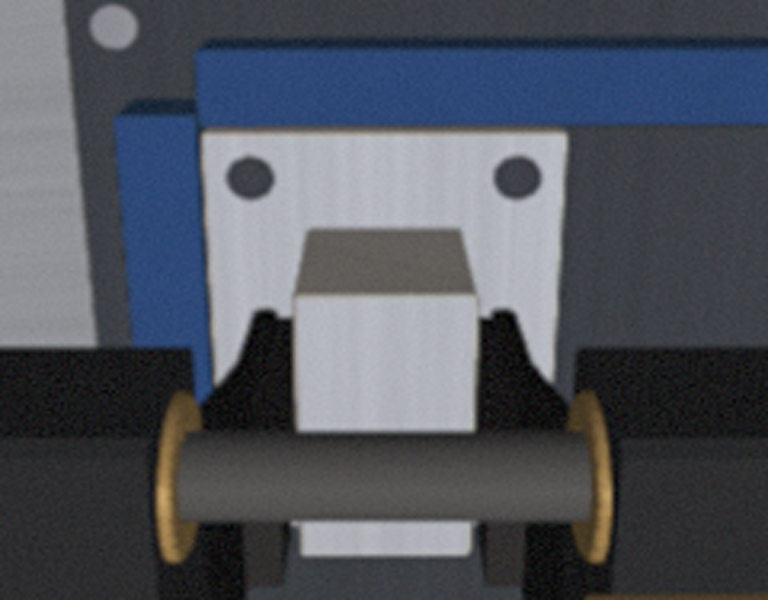

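The block looks flush to both fences: left edge at column 203, top edge at row 131. The long-fence push reads about 5 N, while plate friction could take up to 3 N. One more row to raise the sideways push and ease the downforce.

>>> carry_out(
  commands=[
    [[0.2, 0.5, -4, -3, 0]],
  ],
)

```text
time: 19.67
position: [0.545, 0.2434, 0.0339]
tool_rot: [-0.696, 0.03, 0.717, 0.015]
ft_force: [-2.6, -12.1, 2.6]
grip_width: 0.026
```

```bash
python3 g.py .5488 .2438 .036 86.2
python3 - <<'E'
from rig import robot
import numpy as np
for i in range(8):
    t=robot.camera('top'); o=robot.get_obs(); print(np.round(o['ft_force'],1),np.round(o['position'],4))
E
python3 g.py .5488 .2438 .036 86.2
```

```text
(array([-2.3, -0.6, -3.7]), np.float64(0.14), 'tilt', np.float64(2.08), 'yaw', np.float64(-93.7)) axis [-1.73 -1.15] z 0.033852582626535524 w 0.025978512089416605 F [ -2.6 -12.1   2.6] 19.6667
[-5.4 -7.7  9.6] [0.545  0.2434 0.0338]
[-6.5 -8.3  9.7] [0.545  0.2434 0.0338]
[-6.9 -8.4  9.5] [0.545  0.2434 0.0338]
[-5.5 -7.2  8.9] [0.545  0.2434 0.0338]
[-6.5 -7.5  8.6] [0.545  0.2434 0.0338]
[-5.5 -8.1  9.3] [0.545  0.2434 0.0338]
[-6.3 -7.9  8.6] [0.545  0.2434 0.0338]
[-6.6 -7.2  9.1] [0.545  0.2434 0.0338]
(array([-2.3, -0.6, -3.7]), np.float64(0.14), 'tilt', np.float64(2.11), 'yaw', np.float64(-93.7)) axis [-1.76 -1.16] z 0.03383552716805767 w 0.025908170916925013 F [-6.6 -7.2  9.1] 20.0667
```

The push is steady over 0.4 s at about 6 N on the short fence, 7.5 N on the long fence and 9 N down. The block is at rest, and its yaw is within 0.2° of the plate. Both sideways forces exceed what plate friction could carry (about 2.4 N). Handing in.

```bash
python3 g.py .5488 .2438 .036 86.2; python3 -c "
from rig import robot
print(robot.hand_in())"
```

```text
(array([-2.3, -0.6, -3.7]), np.float64(0.14), 'tilt', np.float64(2.11), 'yaw', np.float64(-93.7)) axis [-1.76 -1.16] z 0.03383552716805767 w 0.025908170916925013 F [-6.6 -7.2  9.1] 20.0667
the job is handed in; nothing more can be done
None
```

I handed the job in at 20.1 s with the block still gripped and pressed into the blue corner; the hand-in gave no verdict.

**What I did:** I swung the hasp open to about 1.7 rad, lifted the block out by the rib, set it on the datum plate and pushed it against both fences. On the first push the tool leaned and tipped the block by about 2.6°. I let go so the block lay flat, trued the tool by gripping the long fence, then gripped the block again and pressed it home.

**Last checks:**

| Check | Reading |
|---|---|
| Push towards the short fence | about 6 N, steady over 0.4 s |
| Push towards the long fence | about 7.5 N, steady over 0.4 s |
| Push down on the plate | about 9 N |
| Most plate friction could carry | about 2.4 N |
| Jaw angle against the plate | within 0.2° |
| Grip width on the rib | 26 mm, arm at rest |

**Less certain:**
- **Tilt:** the tool leaned about 2.1° again during the final push. If the block followed it fully, it tilts about 0.036 rad, against a limit of 0.05.
- **Seated position:** I inferred this from contact and the earlier views. The tool moved another 1.2 mm towards the long fence in the last row, and I took no picture after that.
- **Hasp and other items:** the hasp was clear in a picture after it was swung. I did not re-check it or the bystanders at the end, though I saw no contact with them.
- **Picture count:** I viewed 11 pictures, one over the budget of 10.

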